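Tap home the stoppers of three glaze jars, shortest to tallest

TASK

The cork stoppers of the three white glaze-sample jars are standing proud. Tap each one fully home on its rubber pad with the fingertips, lightly and in this order: first the lowest jar, then the middle one, last the tallest. Pick nothing up, leave the jars standing where they are and leave the other things alone.

Things in the scene. Friction and masses are not known exactly. Their poses are not given: they have to be found in the camera images.
- low_jar: the low one of three loose white stoneware glaze-sample jars, round, 76 mm across and 42 mm high to its rim (about 0.45 kg, filled), with a cork stopper; origin at the centre of its underside, z up
- low_pad_top (a point): centre of the flat top of the round dark rubber push pad (58 mm across, 7 mm high) in the middle of the low jar's stopper; 55 mm above the jar's underside when the stopper is home and the pad free. The pad is springy: it gives 1 mm for each 3.5 N, up to 5 mm, and comes back
- low_stopper (a joint): how far the low jar's stopper is pushed in, m: 0 to 0.002 at the start, 0.008 home. The stopper is a cork disc, 72 mm across, 6 mm thick, up to 8 mm clear of the rim; home, it rests on the rim. It slides straight down against about 2.5 N of friction, stays where it is left and does not come out
- middle_jar: the middle one of three loose white stoneware glaze-sample jars, round, 62 mm across and 60 mm high to its rim (about 0.45 kg, filled), with a cork stopper; origin at the centre of its underside, z up
- middle_pad_top (a point): centre of the flat top of the round dark rubber push pad (44 mm across, 7 mm high) in the middle of the middle jar's stopper; 73 mm above the jar's underside when the stopper is home and the pad free. The pad is springy: it gives 1 mm for each 3.5 N, up to 5 mm, and comes back
- middle_stopper (a joint): how far the middle jar's stopper is pushed in, m: 0 to 0.002 at the start, 0.008 home. The stopper is a cork disc, 58 mm across, 6 mm thick, up to 8 mm clear of the rim; home, it rests on the rim. It slides straight down against about 2.5 N of friction, stays where it is left and does not come out
- tall_jar: the tall one of three loose white stoneware glaze-sample jars, round, 48 mm across and 78 mm high to its rim (about 0.45 kg, filled), with a cork stopper; origin at the centre of its underside, z up
- tall_pad_top (a point): centre of the flat top of the round dark rubber push pad (30 mm across, 7 mm high) in the middle of the tall jar's stopper; 91 mm above the jar's underside when the stopper is home and the pad free. The pad is springy: it gives 1 mm for each 3.5 N, up to 5 mm, and comes back
- tall_stopper (a joint): how far the tall jar's stopper is pushed in, m: 0 to 0.002 at the start, 0.008 home. The stopper is a cork disc, 44 mm across, 6 mm thick, up to 8 mm clear of the rim; home, it rests on the rim. It slides straight down against about 2.5 N of friction, stays where it is left and does not come out
- yoghurt_pot: bystander: printed plastic dairy pot, 72 mm across and 72 mm high, loose; origin at the centre of its underside
- tape: bystander: roll of masking tape lying flat, 83 mm across and 19 mm high, loose; origin at the centre of its underside
- rib: bystander: flat wooden throwing rib, 45 x 91 x 8 mm, loose; origin at the centre of its underside

How it is judged:
By the outcome, as a careful person would: the job done as asked, in the order asked, and still so for the second after the job is handed in, with the robot touching nothing.
It also fails if it takes over 42 s, if anything falls off the work surface, if the arm or the gripper's body presses on something with over 40 N, if the wrist force passes 120 N, or if a joint passes its speed limit or range.

ROBOT

A 7-joint arm with a two-finger parallel gripper is mounted at the origin on a cart in front of the work surface, level with it; the furniture and walls round the work are solid. World frame = base frame: x ahead of the robot, y to its left, z up, the work surface at z = 0. Lengths are in mm, angles in rad, forces in N, time in s.
With the tool pointing down it reaches from about 400 to 900 mm from the base axis. Payload 5.6 kg.
Tool frame: the origin (TCP) lies midway between the tips of the shut fingers; the grasp point (between the pads) lies 19 mm behind it; z points along the fingers, y is the line along which they close (so a half turn about z gives the same grasp; the last joint's range is limited). The gripper opens to 92 mm and grips with 3 to 60 N. Pads are 20 mm wide; open, the fingers measure 128 mm over their backs; the gripper's body (75 mm by 189 mm) begins 69 mm behind the grasp point.
Start: joints at [1.16, 0.468, -0.012, 1.603, 0.006, 1.071, -0.056], TCP at [233.676, -606.551, 214.592] pointing down, gripper open.
Joint ranges: [-2.53, 2.53], [-0.31, 2.02], [-1.57, 1.55], [0.28, 2.44], [-1.29, 4.43], [0.15, 1.84], [-2.92, 2.92]. Speed limits (rad/s): [2.57, 2.57, 3.14, 3.14, 3.14, 3.14, 3.14].

INTERFACE

Orientations are given as a rotation vector (axis times angle).
In Python, from cell import robot, grip, kin, viewer gives the robot as it stands. Calls block until the motion is done:
- robot.movep(position, orientation): joint-space move of the TCP to a pose.
- robot.servo_line(position, feed=150, rotation=None): straight line of the TCP; rotation=None keeps the orientation; feed is the mean speed in mm/s.
- robot.goto_joints(angles): joint-space move.
- grip(opening, newtons=None): opening from 0.0 (shut) to 1.0 (fully open); newtons is the grip in N (None keeps the last); returns when the fingers have stopped.
- robot.hold(seconds).
- kin.ik(position, orientation): joint angles nearest the present ones, or None.
- robot.observe(): the state.
- viewer.read_camera(name): name is "scene" or "top" or "wrist"; returns the picture (384x512x3 uint8, red, green, blue); there is no depth.
- viewer.camera_info(name): a dict with "camera_matrix" (3x3 intrinsics, pixels), "R" (3x3) and "t" (3): a world point X has camera coordinates R X + t. Camera axes: x right, y down, z forward; pixel columns grow to the right and rows downward; lengths in mm; the calibration is good to about 2 mm. A picture is of the moment at which its call begins: read the wrist's pose just before it. camera_info takes no time and is no camera call; for the wrist camera it gives the pose at the moment of the call.
A pose or a line that the arm cannot do raises robot.IKError and nothing moves.
- robot.job_done(): hands the job in; it is judged then, once.
Trained networks look in the newest picture that a camera, given by its name, has taken for a name from the list of things; names that differ only in an ending like _2 or _b are one class to them, and where a whole thing is asked for, a point or a joint stands for the part that bears it (a point fixed in the world has none). Each returns a list of dicts, best first, with "confidence" (0 to 1); they miss things now and then, are a little off and sometimes report something else, mostly with a low value. They report only what shows in the picture. A call takes as long as a camera call.
- viewer.silhouettes(name, camera): "mask" (384x512 bool, what is visible of it).
- viewer.pinpoint(name, camera): "at" ([x, y, z] in mm, in the coordinates of the camera as it stood for that picture, good to about 4 mm: a listed point, or the origin of a listed thing).
The state is a dict: "t": time; "joints": joint angles; "joint_velocities": joint speeds; "joint_torque": joint torques, N m; "tcp_pos": TCP position; "tcp_rot": TCP orientation; "contact_force": force on the tool from outside, world axes, zero at the start; "wrist_torque": the same for the moment, N m; "grip_width": opening from 0.0 (shut) to 1.0 (fully open); "grip_force": force on a finger pad.
Only numpy, scipy, OpenCV 4.12 (cv2) and the standard library are available. Lean on these libraries where they do the work, as an engineer would, in place of code of your own. Each camera call takes 0.05 s, during which the arm holds its last target. There are 200 camera calls.

## Working session

There is one attempt and no reset: what is moved stays moved. The work goes in short steps, each a Python script; the robot and the scene stay as the last script left them, time stands still between calls to the robot, and variables do not carry over. Pictures are saved under pics/ and viewed, at most 10 in all, crops included, and the job is handed in when it is done.

```bash
ls; mkdir -p pics; cat > h.py <<'E'
import numpy as np, cv2
from cell import robot, grip, kin, viewer
def world(at,info):
    return np.array(info["R"]).T@(np.array(at)-np.array(info["t"]))
def ray(px,info,z):
    K=np.array(info["camera_matrix"]);R=np.array(info["R"]);c=-R.T@np.array(info["t"])
    d=R.T@np.linalg.solve(K,[px[0],px[1],1.]); return c+d*(z-c[2])/d[2]
E
python3 - <<'E'
from h import *
for cam in ("scene","top"):
    im=viewer.read_camera(cam); cv2.imwrite(f"pics/{cam}0.png",im[:,:,::-1]); inf=viewer.camera_info(cam)
    for n in ["low_pad_top","middle_pad_top","tall_pad_top","low_jar","middle_jar","tall_jar","yoghurt_pot","tape","rib"]:
        for d in viewer.pinpoint(n,cam)[:2]:
            w=world(d["at"],inf); print(cam,n,round(d["confidence"],2),w.round(1))
s=robot.observe();print(s["t"],s["tcp_pos"],s["tcp_rot"],s["contact_force"],s["grip_width"])
E
```

```text
pics
scene low_pad_top 0.66 [ 501.1 -344.7   63.1]
scene middle_pad_top 0.7 [ 510.7 -469.    80.4]
scene tall_pad_top 0.54 [ 457.3 -242.5   95.5]
scene low_jar 0.68 [ 501.9 -346.9   -2.3]
scene low_jar 0.67 [ 455.8 -244.7   -0.7]
scene middle_jar 0.86 [ 510.5 -472.4   -1.5]
scene middle_jar 0.29 [ 625.6 -482.4   -2.2]
scene tall_jar 0.59 [ 459.1 -243.4   -1.7]
scene yoghurt_pot 0.92 [ 667.9 -233.6    1.4]
scene tape 0.85 [ 672.9 -349.9   -5.2]
scene rib 0.49 [ 626.4 -480.6   -4.9]
top low_pad_top 0.81 [ 502.1 -350.3   62.4]
top middle_pad_top 0.54 [ 508.  -470.3   81.5]
top tall_pad_top 0.64 [ 458.6 -246.5   97.8]
top low_jar 0.9 [ 504.  -349.2    5.4]
top low_jar 0.33 [ 624.  -482.4    2.5]
top middle_jar 0.79 [ 514.  -465.8    1.9]
top tall_jar 0.96 [ 455.5 -245.5    3. ]
top yoghurt_pot 0.63 [ 670.4 -235.9    1. ]
top yoghurt_pot 0.61 [ 628.4 -484.1    2.4]
top tape 0.91 [ 676.8 -347.9    5.4]
top tape 0.44 [ 628.1 -487.4    1.2]
1.0 [ 233.69386971 -606.54810794  214.57223575] [ 3.08860463e+00  5.74408959e-01 -2.21318159e-05] [ 0.366317   -0.12419241  1.4056862 ] 1.0031209859479688
```

View pics/scene0.png

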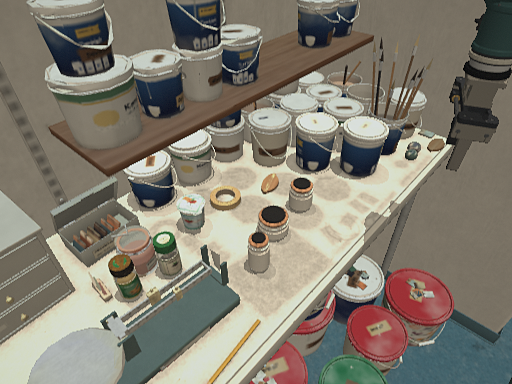

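View pics/top0.png

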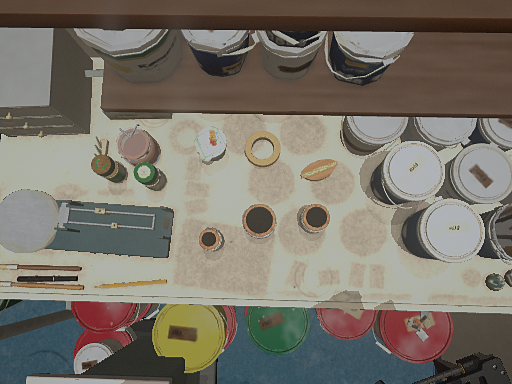

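The scene picture shows three white jars on the bench: tall at (258,240), low at (272,220) and middle at (300,190). In the top picture the dark pads are at about low (259,221), middle (316,217) and tall (209,239). Tape, pot and rib lie behind them, and the buckets are far to the right. The pinpoint results agree with this to about 4 mm, so I'll go above the low jar and take a close look.

```bash
python3 - <<'E'
from h import *
inf=viewer.camera_info("top")
for n,p,z in (("low",(259,221),61),("mid",(316,217),79),("tall",(209,239),97)): print(n,ray(p,inf,z).round(1))
ori=[np.pi,0,0]
for p in ([502,-348,190],[510,-469,190],[457,-245,190]): print(kin.ik(p,ori))
grip(0.0)
robot.movep([502,-348,200],ori)
s=robot.observe();wi=viewer.camera_info("wrist"); im=viewer.read_camera("wrist");cv2.imwrite("pics/w0.png",im[:,:,::-1])
for n,z in (("low_pad_top",61),("middle_pad_top",79),("tall_pad_top",97)):
    for d in viewer.pinpoint(n,"wrist")[:2]: print(n,round(d["confidence"],2),world(d["at"],wi).round(1))
print(s["t"],s["tcp_pos"],s["contact_force"],s["grip_width"])
E
```

```text
low [ 499.4 -348.7   61. ]
mid [ 509.1 -469.1   79. ]
tall [ 456.4 -247.1   97. ]
[ 0.59233829  0.42889204 -0.05356184  1.72402414  0.02664443  0.98938192
 -1.04181239]
[ 0.69779814  0.56225957 -0.00374518  1.50868639  0.00227524  1.07065094
 -0.87725791]
[ 0.54481685  0.28395461 -0.13821656  1.93941303  0.04848411  0.92135809
 -1.1880621 ]
middle_pad_top 0.68 [ 507.2 -475.8   78.6]
middle_pad_top 0.57 [ 513.1 -472.3   -1.3]
tall_pad_top 0.77 [ 458.6 -245.3   97.2]
tall_pad_top 0.67 [ 673.2 -234.9   -2.1]
3.7417 [ 501.17006156 -349.44761355  200.06139139] [ 0.60227537  0.59958387 -0.47363792] 0.003860840998532926
```

View pics/w0.png

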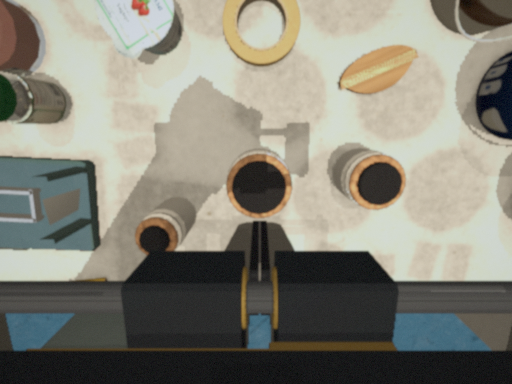

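The wrist picture shows the pads at about low (259,187), middle (380,184) and tall (155,237), with the shut fingers pointing at the low pad. I'll cross-check those rays, then press the low jar with a force stop.

```bash
cat >> h.py <<'E'
def force(n=3):
    f=[]
    for _ in range(n): robot.hold(0.02); f.append(robot.observe()["contact_force"])
    return np.mean(f,0)
def press(xy,ztop,stop=9.0):
    """ztop: highest pad top; lower till the force reaches stop, then back off."""
    x,y=xy
    robot.servo_line([x,y,ztop+8],feed=120); robot.hold(0.25)
    f0=force(8); log=[]; z=ztop+4
    while z>ztop-14:
        robot.servo_line([x,y,z],feed=25); s=robot.observe(); f=force()-f0
        log.append((round(z,1),round(float(s["tcp_pos"][2]),1),round(float(f[2]),1)))
        if f[2]>stop: break
        z-=0.7
    lat=f.round(1); robot.servo_line([x,y,ztop+25],feed=80)
    print(log,lat,s["tcp_pos"].round(1),"t",robot.observe()["t"])
E
python3 - <<'E'
from h import *
wi=viewer.camera_info("wrist")
for n,p,z in (("low",(259,187),61),("mid",(380,184),79),("tall",(155,237),97)): print(n,ray(p,wi,z).round(1))
press((501,-349),63)
E
```

```text
low [ 503.9 -349.6   61. ]
mid [ 510.3 -469.5   79. ]
tall [ 462.1 -248.6   97. ]
[(67, 66.6, 0.4), (66.3, 66.3, 0.7), (65.6, 65.6, 0.8), (64.9, 64.9, 0.3), (64.2, 64.1, 1.0), (63.5, 63.4, 0.3), (62.8, 62.9, 0.8), (62.1, 62.3, 2.5), (61.4, 61.5, 2.1), (60.7, 60.7, 2.7), (60.0, 60.0, 2.4), (59.3, 59.3, 2.6), (58.6, 58.6, 2.5), (57.9, 57.9, 2.7), (57.2, 57.2, 2.6), (56.5, 56.5, 2.8), (55.8, 55.8, 2.5), (55.1, 55.1, 3.0), (54.4, 54.5, 4.2), (53.7, 53.9, 5.2), (53.0, 53.5, 6.7), (52.3, 53.0, 8.5), (51.6, 52.5, 9.9)] [-1.   0.7  9.9] [ 501.1 -349.    52.5] t 13.1167
```

The force trace is clear: contact at about 62 mm, slide at 2.5 N, home at about 55 mm, then 10 N against the stop. Next is the middle jar, then the tall one.

```bash
sed -i 's/z=ztop+4/z=ztop+2/; s/z-=0.7/z-=0.9/' h.py; python3 - <<'E'
from h import *
def over(xy):
    p=robot.observe()["tcp_pos"]; robot.servo_line([p[0],p[1],145],feed=150); robot.servo_line([*xy,145],feed=120)
over((509.5,-470)); press((509.5,-470),81)
E
```

```text
[(83, 82.6, -0.1), (82.1, 82.1, 0.1), (81.2, 81.2, 0.2), (80.3, 80.4, 1.0), (79.4, 79.7, 1.7), (78.5, 78.6, 2.9), (77.6, 77.6, 2.6), (76.7, 76.7, 2.2), (75.8, 75.8, 2.7), (74.9, 74.9, 2.4), (74.0, 74.0, 2.1), (73.1, 73.1, 2.8), (72.2, 72.4, 3.6), (71.3, 71.8, 5.6), (70.4, 71.2, 8.0), (69.5, 70.6, 9.6)] [-0.6  0.7  9.6] [ 509.6 -470.1   70.6] t 21.3583
```

```bash
python3 - <<'E'
from h import *
p=robot.observe()["tcp_pos"]; robot.servo_line([p[0],p[1],150],feed=150); robot.servo_line([458.5,-246.5,150],feed=150)
press((458.5,-246.5),99)
p=robot.observe()["tcp_pos"]; robot.servo_line([p[0],p[1],200],feed=150)
im=viewer.read_camera("scene");cv2.imwrite("pics/s1.png",cv2.resize(im[150:290,150:350,::-1],None,fx=3,fy=3))
wi=viewer.camera_info("wrist")
im=viewer.read_camera("wrist");cv2.imwrite("pics/w1.png",im[:,:,::-1])
print(robot.observe()["t"])
E
```

```text
[(101, 100.7, 0.3), (100.1, 100.1, 0.0), (99.2, 99.1, 0.1), (98.3, 98.2, 0.3), (97.4, 97.4, 0.4), (96.5, 96.7, 2.2), (95.6, 95.6, 2.9), (94.7, 94.7, 2.7), (93.8, 93.8, 2.3), (92.9, 92.9, 2.2), (92.0, 92.0, 2.4), (91.1, 91.0, 2.8), (90.2, 90.3, 3.8), (89.3, 89.5, 6.1), (88.4, 88.9, 8.9), (87.5, 88.3, 10.8)] [-0.8  0.8 10.8] [ 458.7 -246.6   88.3] t 29.9167
30.675
```

View pics/s1.png

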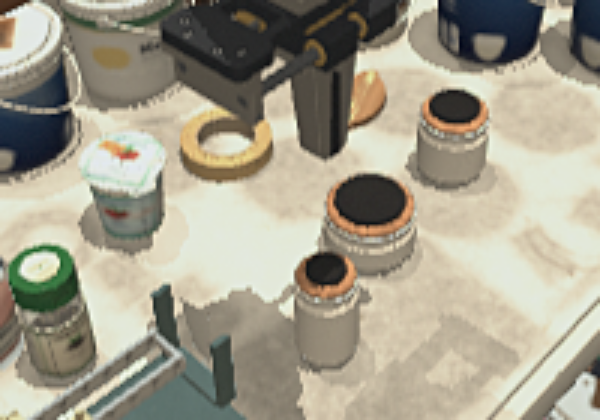

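View pics/w1.png

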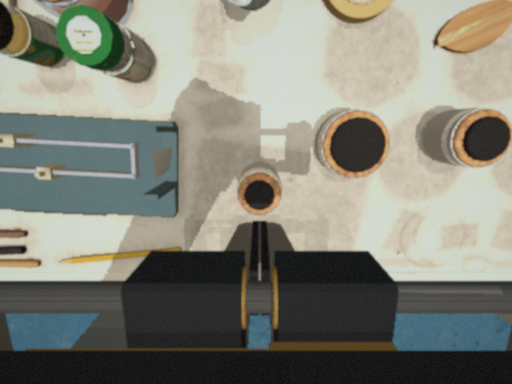

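The scene crop shows all three corks sitting on their rims: low (370,205), middle (452,110) and tall (325,270). The jars are upright and in place, and the gripper is clear. The wrist view agrees, with the tall pad at (260,193).

```bash
python3 -c "
from h import *
print(robot.job_done())"
```

```text
the job is handed in; nothing more can be done
None
```

All three stoppers are tapped home in the order low, middle, tall, with at most about 11 N on the pads; the jars are still standing where they were, and I handed the job in at about 31 s.

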